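Wedge up the bench scale to get at its front feet

ROBOT

A 6-joint arm with a two-finger parallel gripper is mounted at the origin on a cart in front of the work surface, level with it; the furniture and walls round the work are solid. World frame = base frame: x ahead of the robot, y to its left, z up, the work surface at z = 0. Lengths are in m, angles in rad, forces in N, time in s.
With the tool pointing down it reaches from about 0.35 to 0.95 m from the base axis. Payload 17.4 kg.
Tool frame: the origin (TCP) lies midway between the tips of the shut fingers; the grasp point (between the pads) lies 19 mm behind it; z points along the fingers, y is the line along which they close (so a half turn about z gives the same grasp; the last joint's range is limited). The gripper opens to 93 mm and grips with 3 to 60 N. Pads are 15 mm wide; open, the fingers measure 128 mm over their backs; the gripper's body (75 mm by 188 mm) begins 65 mm behind the grasp point.
Start: joints at [1.25, 0.116, 1.442, -0, 1.584, -0.038], TCP at [0.188, 0.648, 0.219] pointing down, gripper open.
Joint ranges: [-2.83, 2.83], [-0.83, 2.19], [0.07, 2.5], [-1.14, 4.28], [0.01, 3], [-2.97, 2.97]. Speed limits (rad/s): [1.89, 1.89, 2.22, 3.14, 3.14, 3.14].

INTERFACE

Orientations are given as [roll, pitch, yaw] about the fixed x, y, z axes, in that order (R = Rz(yaw) Ry(pitch) Rx(roll)).
In Python, from station import observe, get_image, camera_params, hand_in gives the robot as it stands.
- The arm moves only by the shell command python3 -m creep 'ROWS' [FORCE]. ROWS is JSON, a list of rows, each an object with "grip": the opening, from 0 (shut) to 1 (fully open); "slide": the shift along the world's x, y, z in mm, a list of three; "rot": the turn, a rotation vector about the world's x, y, z in degrees, a list of three. In form: [{"grip": grip, "slide": [tx, ty, tz], "rot": [wx, wy, wz]}, ...]. A call has exactly 10 rows; each row is the pose to reach, as a shift and turn from the pose commanded when the call began; what a row does not reach only later rows make up. A row lasts 1/8 s, in which the tool goes at most 62.5 mm and 10.7 degrees, less where a joint would pass 70% of its speed; a pose out of reach is approached as far as the arm can. A call with a gripper value outside its range is refused whole. The fingers move at their own pace and stop on an object; FORCE is the grip in N (left out, the last holds). Time passes only in rows, so rows that repeat a pose let the fingers close, or fill a call up. It gives the time, the measured TCP pose, the force, the opening and the grip force at its end, in the units of the state.
- observe(): the state, without advancing time (a new reading comes with each control period).
- get_image(name): name is "side" or "top"; returns (picture, depth): 480x640x3 uint8, red, green, blue; 480x640 float32, m along the optical axis (not along the pixel's ray), 0 where there is no reading.
- camera_params(name): a dict with "intrinsics" (3x3 intrinsics, pixels), "camera_from_world" (4x4, takes a point from world to camera coordinates). Camera axes: x right, y down, z forward; pixel columns grow to the right and rows downward; lengths in m; the calibration is good to about 2 mm. A picture is of the moment at which its call begins. camera_params takes no time and is no camera call.
- hand_in(): hands the job in; it is judged then, once.
The state is a dict: "clock": time; "q": joint angles; "dq": joint speeds; "joint_torque": joint torques, N m; "ee_pos": TCP position; "tcp_rot": TCP orientation; "wrist_force": force on the tool from outside, world axes, zero at the start; "torque": the same for the moment, N m; "gripper_width": finger opening in m; "grip_force": force on a finger pad.
Only numpy, scipy, OpenCV 4.12 (cv2) and the standard library are available. Lean on these libraries where they do the work, as an engineer would, in place of code of your own. Each camera call takes 0.05 s, during which the arm holds its last target. There are 200 camera calls.

TASK

The rubber pads on the front screw feet of the baker's scale need changing. First take the tin off the weighing plate and stand it on the worktop; then slide the wooden wedge, thin end first and flat on the worktop, under the middle of the scale's front edge until both front feet have just come off the worktop, by about 5 mm, and finish still gripping the wedge in place, with the scale resting on it. Leave the salt shaker, the spice jar and the lemon where they are.

Things in the scene. Friction and masses are not known exactly. Their poses are not given: they have to be found in the camera images.
- scale_front_edge (a point): middle of the straight lower front edge of the scale's housing, where the wedge goes in; 16 mm above the worktop while the scale stands on its feet. x points from the front straight into the scale (the way to push the wedge), y along the edge, z up. The two front feet, 26 mm across, stand 90 mm either side of the middle and 22 mm behind the edge: the wedge has room between them
- scale_front_foot (a point): underside of a front foot of the scale (the one at +y); at worktop height at the start. The other front foot rises with it. It rises 0.88 mm for each 1 mm that the front edge rises
- scale (a joint): how far the scale is tipped up at the front, rad: 0 standing on all four feet; 0.01 lifts the front feet 1.6 mm. It tips about its rear feet, 158 mm behind the front ones; they sit in fixed rubber cups, so it does not slide. Only its own weight, about 5 N at the front edge, holds it down
- scale_plate (a point): centre of the top of the scale's steel weighing plate (130 mm deep, 240 mm wide), 68 mm above the worktop, 133 mm behind the front edge; axes as the front edge's. The scale is a low white bench scale, 200 mm deep, 250 mm wide, with a grey sloping key panel along its front, at most 60 mm high; about 1.2 kg
- small_tin_a_mid (a point): small food tin with a blue, white and red label, 57 mm across and 72 mm high, standing on the weighing plate; the point is its centre, half-way up; z is its axis
- wedge_grip (a point): centre of the wedge's grip end, 20 mm above its underside. The wedge is a smooth wooden ramp with a dark grey grip block, 128 mm long in all, lying flat; x points along it to the thin end, z up. The grip block is 46 mm long (x), 44 mm wide (y) and 40 mm high (its top 20 mm above this point): take it across its width from above
- wedge_tip (a point): middle of the wedge's thin end, at its underside, 105 mm ahead of the grip point. The ramp is 40 mm wide; it is 4 mm thick here and thickens evenly, 3 mm in every 10 mm, to 28 mm at the grip block, 80 mm back. The wood slides easily on worktop and scale (friction about 0.35)
- salt_shaker_mid (a point): glass salt shaker with a grey top, 44 mm across, 90 mm high; centre. Bystander
- spice_jar_mid (a point): glass spice jar with a brown-yellow lid, 42 mm across, 96 mm high; centre. Bystander
- lemon_mid (a point): lemon, about 78 x 55 x 56 mm; centre. Bystander

How it is judged:
On the way:
1. the tin stands upright on the worktop, let go, with the scale still down on its feet (height (world z) of small_tin_a_mid between 0.03 and 0.04 m and angle between small_tin_a_mid's own z axis and vertical below 0.1 rad and contact force between small_tin_a and the fingers below 0.1 N and value of joint scale below 0.006 rad), for 0.2 s.
At the end, for the whole second after the job is handed in: Tin upright on the worktop, untouched. Wedge flat on the worktop (grip end raised under 7 mm), gripped, its thin end 25 mm or more in under the scale within 50 mm of the middle, carrying it (over 1 N); front feet 2 to 9 mm off the worktop, at rest; the robot does not touch the scale (height (world z) of small_tin_a_mid between 0.03 and 0.04 m and angle between small_tin_a_mid's own z axis and vertical below 0.1 rad and contact force between small_tin_a and the arm below 0.1 N and contact force between small_tin_a and the fingers below 0.1 N and height (world z) of scale_front_foot between 0.002 and 0.009 m and velocity of joint scale between -0.02 and 0.02 rad/s and contact force between wedge and scale above 1 N and contact force between the fingers and wedge above 2 N and contact force between each of the fingers, the arm and scale below 0.2 N and contact force between small_tin_a and scale below 0.05 N and x of wedge_tip in the frame of scale_front_edge above 0.025 m and y of wedge_tip in the frame of scale_front_edge between -0.05 and 0.05 m and height (world z) of wedge_grip below 0.027 m and angle between wedge_grip's own z axis and vertical below 0.12 rad and linear speed of wedge below 0.01 m/s); the arm keeps its last pose, push and grip.
It fails at once if the scale is tipped while the tin is still on its plate (value of joint scale above 0.012 rad and contact force between small_tin_a and scale above 0.05 N).
It fails at once if the scale's front feet are lifted more than 15 mm (height (world z) of scale_front_foot above 0.015 m).
It fails at once if the tin is knocked over (angle between small_tin_a_mid's own z axis and vertical above 0.6 rad).
It fails at once if a bystander is displaced by more than 20 mm (distance of any of salt_shaker_mid, spice_jar_mid, lemon_mid from where it was at the start of the episode above 0.02 m).
It also fails if it takes over 61 s, if anything falls off the work surface, if the arm or the gripper's body presses on something with over 40 N, if the wrist force passes 120 N, or if a joint passes its speed limit or range.

## Working session

There is one attempt and no reset: what is moved stays moved. The work goes in short steps, Python scripts to look and compute and a shell command to move; the robot and the scene stay as the last step left them, time stands still between calls to the robot, and variables do not carry over. Pictures are saved under pics/ and viewed, at most 10 in all, crops included, and the job is handed in when it is done.

```bash
mkdir -p pics; cat > h.py <<'E'
import numpy as np, cv2
from station import observe,get_image,camera_params
def cloud(n,d):
    p=camera_params(n);K=np.array(p["intrinsics"]);T=np.linalg.inv(np.array(p["camera_from_world"]))
    v,u=np.mgrid[:480,:640]
    c=np.stack([(u-K[0,2])/K[0,0]*d,(v-K[1,2])/K[1,1]*d,d],-1)
    w=c@T[:3,:3].T+T[:3,3]; w[d==0]=np.nan
    return w
E
python3 - <<'E'
from h import *
for n in("side","top"):
    im,d=get_image(n);cv2.imwrite(f"pics/{n}0.png",im[:,:,::-1]);np.savez(f"{n}0.npz",im=im,d=d)
    print(n,np.linalg.inv(np.array(camera_params(n)["camera_from_world"]))[:3].round(3).tolist())
o=observe();print(o["clock"],o["ee_pos"],o["tcp_rot"],o["wrist_force"],o["gripper_width"])
E
```

```text
side [[-0.951, -0.242, 0.191, 0.322], [-0.309, 0.742, -0.595, 0.971], [0.002, -0.625, -0.781, 1.28]]
top [[-0.012, -0.998, 0.067, 0.491], [-1.0, 0.012, -0.007, 0.048], [0.006, -0.067, -0.998, 1.605]]
0.1 [0.18830043 0.64802355 0.21799524] [-3.14059924e+00 -1.97612857e-05  2.85882157e+00] [-0.36871176  0.1607428  -0.37917419] 0.09287971001139311
```

View pics/top0.png

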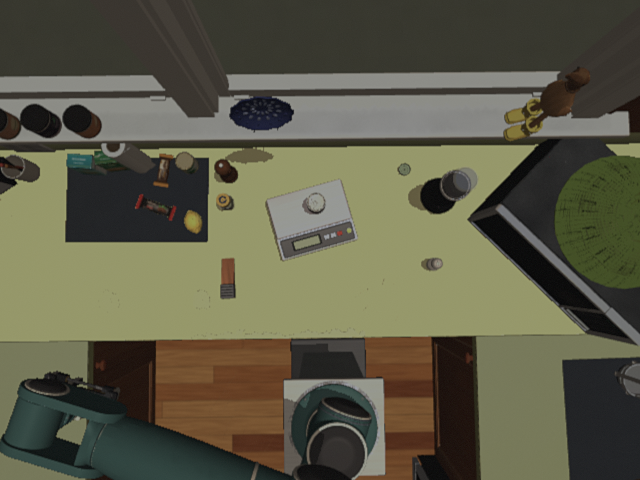

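View pics/side0.png

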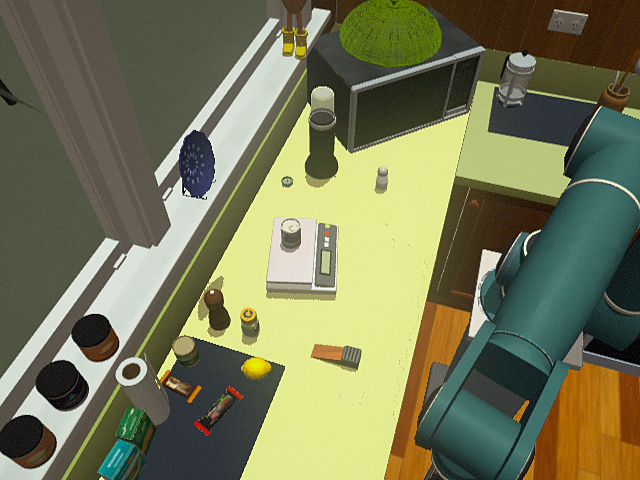

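The top view shows the tin at (316,203) on the scale (centre about 311,220). The scale's front corners are near (281,258) and (356,238). The wedge is at (228,278) with its thin end up (+x), the shaker at (432,264), the jar at (224,202) and the lemon at (193,221).

```bash
python3 - <<'E'
from h import *
for n in("top","side"):
    z=np.load(f"{n}0.npz");w=cloud(n,z["d"]);im=z["im"]
    X,Y,Z=w[...,0],w[...,1],w[...,2]
    print(n,"floor z",np.nanmedian(Z[(abs(X-.45)<.05)&(abs(Y-.1)<.2)]))
    def obj(name,m):
        m=m.astype(np.uint8);k,l,s,c=cv2.connectedComponentsWithStats(m);i=1+np.argmax(s[1:,4]);m=l==i
        p=w[m];r=cv2.minAreaRect(p[:,:2].astype(np.float32)*1000)
        print(name,s[i,4],"ctr",np.round(r[0],1),"size",np.round(r[1],1),"ang",round(r[2],1),"zmax",np.nanpercentile(p[:,2],97).round(4),"box",cv2.boxPoints(r).round(0).tolist());return p
    R=(X>.3)&(X<.8)
    obj("tin",R&(Z>.1)&(abs(Y-.05)<.14)&(X<.75))
    obj("scale",R&(Z>.02)&(Z<.08)&(Y<.25)&(Y>-.12)&(X>.38))
    obj("plate",R&(Z>.06)&(Z<.075)&(Y<.25)&(Y>-.12)&(X>.38))
    obj("wedge",R&(Z>.006)&(Z<.06)&(abs(Y-.31)<.05)&(X<.5))
    obj("block",R&(Z>.034)&(Z<.06)&(abs(Y-.31)<.05)&(X<.5))
    obj("salt",R&(Z>.04)&(abs(Y+.26)<.07)&(X<.5))
    obj("jar",R&(Z>.06)&(abs(Y-.31)<.05)&(X<.6)&(X>.5))
E
```

```text
top floor z -0.0011539174600021518
tin 310 ctr [696.9  49.5] size [55.4 55.6] ang 75.1 zmax 0.142 box [[663.0, 30.0], [717.0, 16.0], [731.0, 69.0], [677.0, 83.0]]
scale 4675 ctr [653.5  63.1] size [199.  250.8] ang 15.3 zmax 0.0729 box [[524.0, 158.0], [591.0, -84.0], [783.0, -31.0], [716.0, 210.0]]
plate 2765 ctr [686.3  72.3] size [130.5 240. ] ang 15.3 zmax 0.0732 box [[592.0, 171.0], [655.0, -61.0], [781.0, -26.0], [718.0, 205.0]]
wedge 418 ctr [454.7 330.9] size [47.1 89.1] ang 89.3 zmax 0.0445 box [[410.0, 308.0], [499.0, 307.0], [500.0, 354.0], [410.0, 355.0]]
block 181 ctr [436.6 331.8] size [42.3 50. ] ang 89.2 zmax 0.0457 box [[411.0, 311.0], [461.0, 310.0], [462.0, 353.0], [412.0, 353.0]]
salt 25 ctr [ 494.3 -316.4] size [25.3  6.2] ang 88.7 zmax 0.0812 box [[491.0, -329.0], [497.0, -329.0], [498.0, -304.0], [491.0, -304.0]]Traceback (most recent call last):
  File "<stdin>", line 17, in <module>
  File "<stdin>", line 7, in obj
    return _wrapfunc(a, 'argmax', axis=axis, out=out, **kwds)
    return bound(*args, **kwds)
ValueError: attempt to get argmax of an empty sequence
```

```bash
python3 - <<'E'
from h import *
z=np.load("top0.npz");w=cloud("top",z["d"]);X,Y,Z=w[...,0],w[...,1],w[...,2]
for nm,m in(("wedge",(Z>.004)&(Z<.06)&(abs(Y-.33)<.05)&(X<.56)&(X>.38)),("block",(Z>.034)&(Z<.06)&(abs(Y-.33)<.05)&(X<.5)&(X>.38)),("salt",(Z>.03)&(abs(Y+.32)<.06)&(abs(X-.5)<.06)),("jar",(Z>.03)&(abs(Y-.33)<.06)&(abs(X-.69)<.06))):
    r=cv2.minAreaRect(w[m][:,:2].astype(np.float32)*1000);print(nm,m.sum(),np.round(r,1) if 0 else r,w[m][:,2].max())
E
python3 -m creep '[{"grip":1,"slide":[60,-70,12],"rot":[0,0,2]},{"grip":1,"slide":[110,-130,12],"rot":[0,0,4]},{"grip":1,"slide":[150,-180,12],"rot":[0,0,6]},{"grip":1,"slide":[190,-230,12],"rot":[0,0,8]},{"grip":1,"slide":[230,-275,12],"rot":[0,0,10]},{"grip":1,"slide":[275,-325,12],"rot":[0,0,12]},{"grip":1,"slide":[320,-375,12],"rot":[0,0,14]},{"grip":1,"slide":[360,-425,12],"rot":[0,0,16]},{"grip":1,"slide":[400,-470,12],"rot":[0,0,16]},{"grip":1,"slide":[440,-520,12],"rot":[0,0,16]}]' 25
```

```text
wedge 632 ((470.5122985839844, 329.88848876953125), (178.7736053466797, 96.49046325683594), 0.14619940519332886) 0.04888783278782527
block 181 ((436.5836486816406, 331.7752380371094), (42.29106140136719, 50.01099395751953), 89.2304458618164) 0.04888783278782527
salt 167 ((508.372314453125, -317.24798583984375), (39.8902702331543, 36.50004577636719), 33.463897705078125) 0.09479660484949859
jar 226 ((711.9447021484375, 334.23846435546875), (41.55406951904297, 41.343204498291016), 5.044696807861328) 0.10301774415985054
clock: 1.35
ee_pos: [0.5931, 0.1701, 0.2304]
tcp_rot: [3.142, -0.0, 3.138]
wrist_force: [1.2, -0.2, 0.4]
gripper_width: 0.0927
grip_force: 0.0
```

```bash

python3 -m creep '[{"grip":1,"slide":[35,-40,0],"rot":[0,0,0]},{"grip":1,"slide":[69,-78,0],"rot":[0,0,0]},{"grip":1,"slide":[69,-78,0],"rot":[0,0,0]},{"grip":1,"slide":[69,-78,0],"rot":[0,0,0]},{"grip":1,"slide":[69,-78,-20],"rot":[0,0,0]},{"grip":1,"slide":[69,-78,-20],"rot":[0,0,0]},{"grip":1,"slide":[69,-78,-20],"rot":[0,0,0]},{"grip":1,"slide":[69,-78,-20],"rot":[0,0,0]},{"grip":1,"slide":[69,-78,-20],"rot":[0,0,0]},{"grip":1,"slide":[69,-78,-20],"rot":[0,0,0]}]'
python3 - <<'E'
from h import *
im,d=get_image("side");cv2.imwrite("pics/s1.png",cv2.resize(im[120:360,200:520,::-1],(800,600)))
E
```

```text
clock: 2.6
ee_pos: [0.6611, 0.0939, 0.2109]
tcp_rot: [3.142, 0.0, 3.138]
wrist_force: [0.4, -0.2, -0.7]
gripper_width: 0.093
grip_force: 0.0
```

View pics/s1.png

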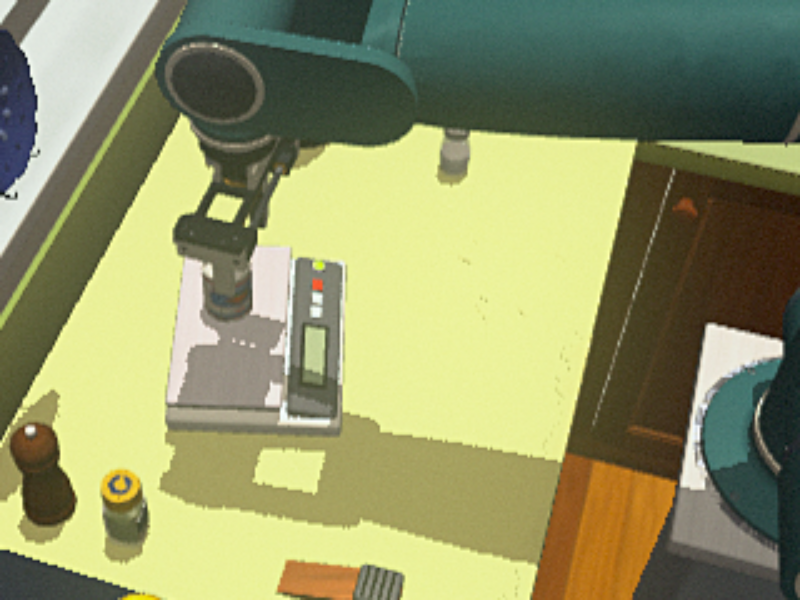

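The gripper sits just short of the tin, which is at crop pixel (228,285). Next I shift the last 36/-44 mm, descend and grip.

```bash

python3 -m creep '[{"grip":1,"slide":[18,-22,0],"rot":[0,0,0]},{"grip":1,"slide":[36,-44,0],"rot":[0,0,0]},{"grip":1,"slide":[36,-44,0],"rot":[0,0,0]},{"grip":1,"slide":[36,-44,-30],"rot":[0,0,0]},{"grip":1,"slide":[36,-44,-60],"rot":[0,0,0]},{"grip":1,"slide":[36,-44,-85],"rot":[0,0,0]},{"grip":1,"slide":[36,-44,-105],"rot":[0,0,0]},{"grip":1,"slide":[36,-44,-112],"rot":[0,0,0]},{"grip":1,"slide":[36,-44,-112],"rot":[0,0,0]},{"grip":1,"slide":[36,-44,-112],"rot":[0,0,0]}]'
python3 -m creep '[{"grip":0.55,"slide":[0,0,0],"rot":[0,0,0]},{"grip":0.5,"slide":[0,0,0],"rot":[0,0,0]},{"grip":0.5,"slide":[0,0,0],"rot":[0,0,0]},{"grip":0.5,"slide":[0,0,0],"rot":[0,0,0]},{"grip":0.5,"slide":[0,0,0],"rot":[0,0,0]},{"grip":0.5,"slide":[0,0,0],"rot":[0,0,0]},{"grip":0.5,"slide":[0,0,0],"rot":[0,0,0]},{"grip":0.5,"slide":[0,0,0],"rot":[0,0,0]},{"grip":0.5,"slide":[0,0,0],"rot":[0,0,0]},{"grip":0.5,"slide":[0,0,0],"rot":[0,0,0]}]' 25
```

```text
clock: 3.9
ee_pos: [0.6975, 0.0499, 0.0998]
tcp_rot: [3.142, 0.001, 3.138]
wrist_force: [-0.5, -0.1, 0.3]
gripper_width: 0.0928
grip_force: 0.0
clock: 5.15
ee_pos: [0.6971, 0.0499, 0.0987]
tcp_rot: [-3.142, 0.0, 3.138]
wrist_force: [-0.1, -1.2, 1.7]
gripper_width: 0.057
grip_force: 25.0
```

```bash

python3 -m creep '[{"grip":0.5,"slide":[0,0,20],"rot":[0,0,0]},{"grip":0.5,"slide":[0,0,50],"rot":[0,0,0]},{"grip":0.5,"slide":[-15,-15,65],"rot":[0,0,0]},{"grip":0.5,"slide":[-40,-45,65],"rot":[0,0,0]},{"grip":0.5,"slide":[-70,-85,65],"rot":[0,0,0]},{"grip":0.5,"slide":[-100,-120,65],"rot":[0,0,0]},{"grip":0.5,"slide":[-130,-155,65],"rot":[0,0,0]},{"grip":0.5,"slide":[-160,-190,65],"rot":[0,0,0]},{"grip":0.5,"slide":[-180,-213,65],"rot":[0,0,0]},{"grip":0.5,"slide":[-187,-220,65],"rot":[0,0,0]}]'
python3 -m creep '[{"grip":0.5,"slide":[0,0,0],"rot":[0,0,0]},{"grip":0.5,"slide":[0,0,-25],"rot":[0,0,0]},{"grip":0.5,"slide":[0,0,-55],"rot":[0,0,0]},{"grip":0.5,"slide":[0,0,-85],"rot":[0,0,0]},{"grip":0.5,"slide":[0,0,-105],"rot":[0,0,0]},{"grip":0.5,"slide":[0,0,-118],"rot":[0,0,0]},{"grip":0.5,"slide":[0,0,-125],"rot":[0,0,0]},{"grip":0.5,"slide":[0,0,-128],"rot":[0,0,0]},{"grip":0.5,"slide":[0,0,-128],"rot":[0,0,0]},{"grip":0.5,"slide":[0,0,-128],"rot":[0,0,0]}]'
```

```text
clock: 6.4
ee_pos: [0.5095, -0.171, 0.165]
tcp_rot: [-3.141, 0.001, 3.137]
wrist_force: [0.1, 0.3, -1.9]
gripper_width: 0.0569
grip_force: 25.0
clock: 7.65
ee_pos: [0.5103, -0.1702, 0.0362]
tcp_rot: [-3.141, 0.001, 3.138]
wrist_force: [0.3, 0.2, -1.2]
gripper_width: 0.0567
grip_force: 25.0
```

```bash

python3 -m creep '[{"grip":0.5,"slide":[0,0,-1],"rot":[0,0,0]},{"grip":0.5,"slide":[0,0,-2],"rot":[0,0,0]},{"grip":0.5,"slide":[0,0,-3],"rot":[0,0,0]},{"grip":0.5,"slide":[0,0,-4],"rot":[0,0,0]},{"grip":0.5,"slide":[0,0,-4.5],"rot":[0,0,0]},{"grip":0.5,"slide":[0,0,-5],"rot":[0,0,0]},{"grip":0.5,"slide":[0,0,-5],"rot":[0,0,0]},{"grip":0.5,"slide":[0,0,-5],"rot":[0,0,0]},{"grip":0.5,"slide":[0,0,-5],"rot":[0,0,0]},{"grip":0.5,"slide":[0,0,-5],"rot":[0,0,0]}]'
```

```text
clock: 8.9
ee_pos: [0.5101, -0.1701, 0.0306]
tcp_rot: [-3.142, 0.0, 3.138]
wrist_force: [0.1, 0.4, -1.3]
gripper_width: 0.0569
grip_force: 25.0
```

```bash

python3 -m creep '[{"grip":0.5,"slide":[0,0,-0.5],"rot":[0,0,0]},{"grip":0.5,"slide":[0,0,-1],"rot":[0,0,0]},{"grip":0.5,"slide":[0,0,-1],"rot":[0,0,0]},{"grip":0.6,"slide":[0,0,-1],"rot":[0,0,0]},{"grip":0.7,"slide":[0,0,-1],"rot":[0,0,0]},{"grip":0.8,"slide":[0,0,-1],"rot":[0,0,0]},{"grip":0.9,"slide":[0,0,-1],"rot":[0,0,0]},{"grip":1,"slide":[0,0,-1],"rot":[0,0,0]},{"grip":1,"slide":[0,0,-1],"rot":[0,0,0]},{"grip":1,"slide":[0,0,-1],"rot":[0,0,0]}]'
python3 -m creep '[{"grip":1,"slide":[0,0,0],"rot":[0,0,0]},{"grip":1,"slide":[0,0,0],"rot":[0,0,0]},{"grip":1,"slide":[0,0,20],"rot":[0,0,0]},{"grip":1,"slide":[0,0,60],"rot":[0,0,0]},{"grip":1,"slide":[0,0,100],"rot":[0,0,0]},{"grip":1,"slide":[0,0,140],"rot":[0,0,0]},{"grip":1,"slide":[0,0,160],"rot":[0,0,0]},{"grip":1,"slide":[-20,50,160],"rot":[0,0,0]},{"grip":1,"slide":[-30,100,160],"rot":[0,0,0]},{"grip":1,"slide":[-40,150,160],"rot":[0,0,0]}]'
python3 - <<'E'
from h import *
im,d=get_image("side");cv2.imwrite("pics/s2.png",cv2.resize(im[120:420,200:520,::-1],(640,600)))
E
```

```text
clock: 10.15
ee_pos: [0.5101, -0.1701, 0.0296]
tcp_rot: [3.142, 0.0, 3.138]
wrist_force: [-0.5, 0.2, -0.4]
gripper_width: 0.0926
grip_force: 0.0
clock: 11.4
ee_pos: [0.4693, -0.0188, 0.1896]
tcp_rot: [3.142, -0.0, 3.137]
wrist_force: [1.2, 0.4, 0.0]
gripper_width: 0.0927
grip_force: 0.0
```

View pics/s2.png

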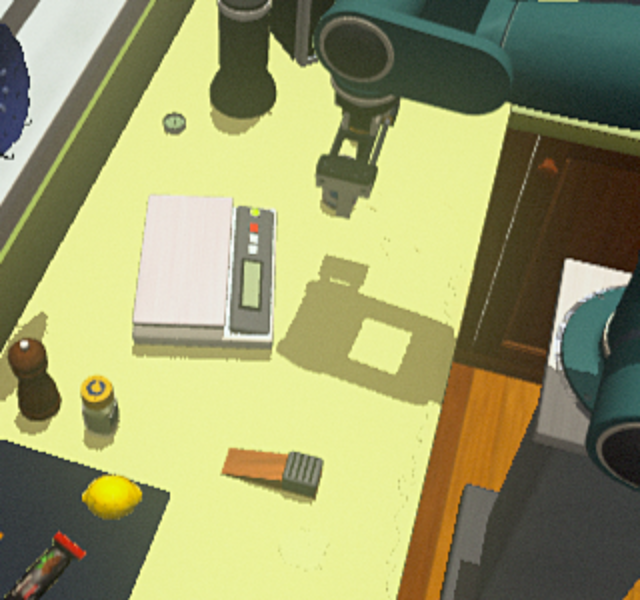

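Scale is clear and flat; the tin is hidden behind the arm (to be checked later). The wedge lies undisturbed at about (270,470) in the crop. I'll refine its pose while moving above it.

```bash

python3 -m creep '[{"grip":1,"slide":[-3,40,0],"rot":[0,0,0]},{"grip":1,"slide":[-7,90,0],"rot":[0,0,0]},{"grip":1,"slide":[-11,140,0],"rot":[0,0,0]},{"grip":1,"slide":[-15,190,0],"rot":[0,0,0]},{"grip":1,"slide":[-20,240,0],"rot":[0,0,0]},{"grip":1,"slide":[-25,285,0],"rot":[0,0,0]},{"grip":1,"slide":[-30,325,0],"rot":[0,0,0]},{"grip":1,"slide":[-35,350,0],"rot":[0,0,0]},{"grip":1,"slide":[-35,350,0],"rot":[0,0,0]},{"grip":1,"slide":[-35,350,0],"rot":[0,0,0]}]'
python3 - <<'E'
from h import *
im,d=get_image("top");np.savez("t3.npz",im=im,d=d)
for f,n in(("top0.npz","top"),("side0.npz","side")):
    z=np.load(f);im,d=z["im"],z["d"];w=cloud(n,d);X,Y,Z=w[...,0],w[...,1],w[...,2]
    h=cv2.cvtColor(im,cv2.COLOR_RGB2HSV);reg=(abs(Y-.33)<.06)&(X>.38)&(X<.58)
    org=reg&(h[...,0]<14)&(h[...,1]>90)
    blk=reg&(Z>.034)&(h[...,1]<90)
    for nm,m in(("ramp",org),("blk",blk)):
        p=w[m][:,:2]*1000;print(n,nm,m.sum(),cv2.minAreaRect(p.astype(np.float32)),np.median(p,0),np.percentile(p,[2,98],axis=0).round())
    m=org; # centreline: mean y per x slice
    p=w[m|blk]*1000;bins=np.arange(415,540,15);c=[(b+7,((q:=p[(p[:,0]>b)&(p[:,0]<b+15)][:,1]).max()+q.min())/2) for b in bins if ((p[:,0]>b)&(p[:,0]<b+15)).sum()>5]
    c=np.array(c);print(n,"line",np.polyfit(c[:,0]-434,c[:,1],1),c.round().tolist())
z=np.load("t3.npz");w=cloud("top",z["d"]);X,Y,Z=w[...,0],w[...,1],w[...,2]
m=(abs(X-.51)<.06)&(abs(Y+.17)<.07)&(Z>.03);print("tin",m.sum(),cv2.minAreaRect(w[m][:,:2].astype(np.float32)),np.percentile(w[m][:,2],[10,50,97]))
E
```

```text
clock: 12.7
ee_pos: [0.4351, 0.3293, 0.1895]
tcp_rot: [-3.141, -0.0, 3.138]
wrist_force: [0.6, 0.6, 0.4]
gripper_width: 0.0929
grip_force: 0.0
top ramp 301 ((495.7774353027344, 332.9071350097656), (79.52137756347656, 37.795745849609375), 2.394416570663452) [496.11097457 332.69040707] [[458. 315.]
 [535. 352.]]
top blk 179 ((433.5155944824219, 331.81646728515625), (42.29106140136719, 43.87423324584961), 89.2304458618164) [433.3479162  332.36196888] [[412. 311.]
 [454. 352.]]
top line [2.76627251e-02 3.31473058e+02] [[422.0, 332.0], [437.0, 332.0], [452.0, 331.0], [467.0, 332.0], [482.0, 333.0], [497.0, 333.0], [512.0, 334.0], [527.0, 335.0]]
side ramp 12 ((504.76611328125, 334.2130126953125), (63.31635284423828, 38.49102020263672), 2.2339720726013184) [498.3148922  318.44641455] [[473. 315.]
 [536. 354.]]
side blk 237 ((435.2889404296875, 334.98779296875), (45.162723541259766, 45.90196228027344), 1.8224835395812988) [435.11774806 336.09089418] [[414. 313.]
 [457. 356.]]
side line [-3.30955559e-03  3.34692438e+02] [[422.0, 335.0], [437.0, 335.0], [452.0, 335.0]]
tin 289 ((0.5100924968719482, -0.16828235983848572), (0.05544882267713547, 0.05276094377040863), 89.66771697998047) [0.06208936 0.06834229 0.07577173]
```

Tin is standing on the worktop at (510,-168), top at about 72 mm. Wedge grip is at (434,332.5), yaw about 2°. Descending and gripping.

```bash

python3 -m creep '[{"grip":1,"slide":[-1,3,-20],"rot":[0,0,2]},{"grip":1,"slide":[-1,3,-60],"rot":[0,0,2]},{"grip":1,"slide":[-1,3,-100],"rot":[0,0,2]},{"grip":1,"slide":[-1,3,-135],"rot":[0,0,2]},{"grip":1,"slide":[-1,3,-160],"rot":[0,0,2]},{"grip":1,"slide":[-1,3,-175],"rot":[0,0,2]},{"grip":1,"slide":[-1,3,-183],"rot":[0,0,2]},{"grip":1,"slide":[-1,3,-183],"rot":[0,0,2]},{"grip":1,"slide":[-1,3,-183],"rot":[0,0,2]},{"grip":1,"slide":[-1,3,-183],"rot":[0,0,2]}]'
python3 -m creep '[{"grip":0.7,"slide":[0,0,0],"rot":[0,0,0]},{"grip":0.5,"slide":[0,0,0],"rot":[0,0,0]},{"grip":0.35,"slide":[0,0,0],"rot":[0,0,0]},{"grip":0.35,"slide":[0,0,0],"rot":[0,0,0]},{"grip":0.35,"slide":[0,0,0],"rot":[0,0,0]},{"grip":0.35,"slide":[0,0,0],"rot":[0,0,0]},{"grip":0.35,"slide":[0,0,0],"rot":[0,0,0]},{"grip":0.35,"slide":[0,0,0],"rot":[0,0,0]},{"grip":0.35,"slide":[0,0,0],"rot":[0,0,0]},{"grip":0.35,"slide":[0,0,0],"rot":[0,0,0]}]' 40
```

```text
clock: 14.0
ee_pos: [0.4344, 0.3331, 0.0074]
tcp_rot: [3.141, 0.001, -3.11]
wrist_force: [-0.6, 0.1, -0.2]
gripper_width: 0.093
grip_force: 0.0
clock: 15.25
ee_pos: [0.4341, 0.3329, 0.0067]
tcp_rot: [-3.142, 0.0, -3.11]
wrist_force: [0.7, 0.1, -0.3]
gripper_width: 0.0435
grip_force: 39.9
```

```bash

python3 -m creep '[{"grip":0.35,"slide":[0,0,4],"rot":[0,0,0]},{"grip":0.35,"slide":[-20,0,5],"rot":[0,0,0]},{"grip":0.35,"slide":[-40,-15,5],"rot":[0,0,0]},{"grip":0.35,"slide":[-42,-45,5],"rot":[0,0,2]},{"grip":0.35,"slide":[-42,-85,5],"rot":[0,0,4]},{"grip":0.35,"slide":[-42,-125,5],"rot":[0,0,6]},{"grip":0.35,"slide":[-42,-165,5],"rot":[0,0,8]},{"grip":0.35,"slide":[-42,-205,5],"rot":[0,0,10]},{"grip":0.35,"slide":[-42,-240,5],"rot":[0,0,12]},{"grip":0.35,"slide":[-42,-275,5],"rot":[0,0,13.5]}]'
python3 -m creep '[{"grip":0.35,"slide":[0,-25,0],"rot":[0,0,0]},{"grip":0.35,"slide":[0,-50,0],"rot":[0,0,0]},{"grip":0.35,"slide":[5,-54,0],"rot":[0,0,0]},{"grip":0.35,"slide":[20,-54,0],"rot":[0,0,0]},{"grip":0.35,"slide":[35,-54,0],"rot":[0,0,0]},{"grip":0.35,"slide":[42,-54,-1],"rot":[0,0,0]},{"grip":0.35,"slide":[42,-54,-2],"rot":[0,0,0]},{"grip":0.35,"slide":[42,-54,-3],"rot":[0,0,0]},{"grip":0.35,"slide":[42,-54,-4],"rot":[0,0,0]},{"grip":0.35,"slide":[42,-54,-4],"rot":[0,0,0]}]'
python3 - <<'E'
from h import *
print(observe()["clock"])
for n,s in(("side",np.s_[180:360,220:460]),("top",np.s_[150:330,220:460])):
    im,d=get_image(n);np.savez(n+"4.npz",im=im,d=d);cv2.imwrite(f"pics/{n}4.png",cv2.resize(im[s][:,:,::-1],(800,600)))
E
```

```text
clock: 16.5
ee_pos: [0.3911, 0.0572, 0.0116]
tcp_rot: [3.142, 0.0, -2.873]
wrist_force: [0.5, 0.0, -0.5]
gripper_width: 0.0436
grip_force: 39.9
clock: 17.75
ee_pos: [0.4339, 0.0039, 0.0076]
tcp_rot: [3.142, 0.0, -2.875]
wrist_force: [0.4, 0.9, -1.2]
gripper_width: 0.0438
grip_force: 39.9
17.75
```

View pics/side4.png

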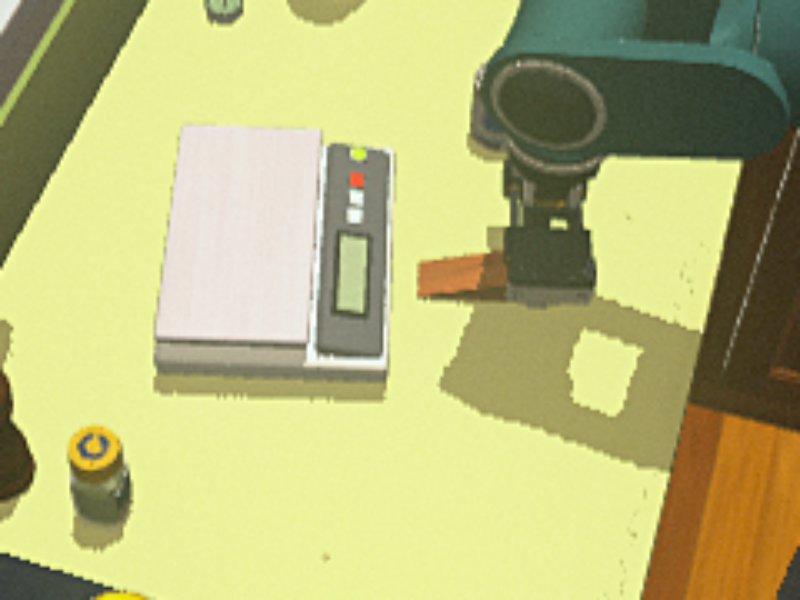

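View pics/top4.png

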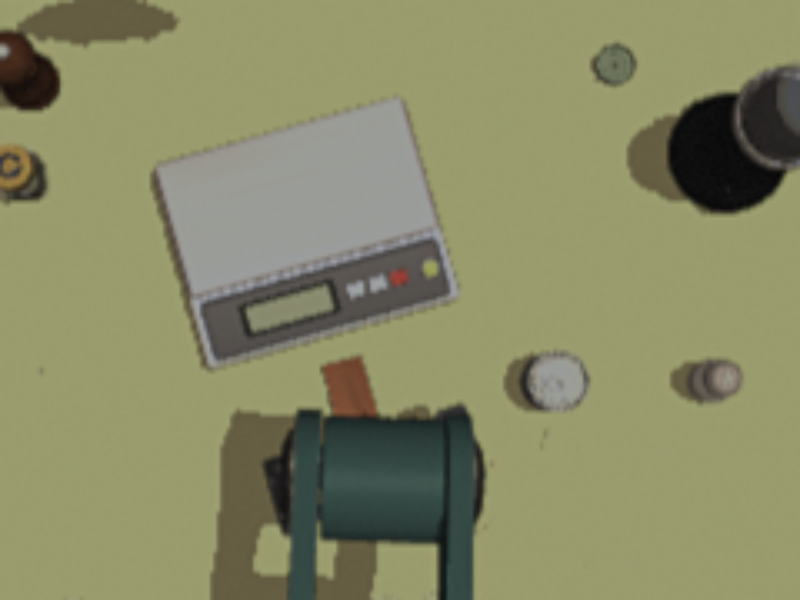

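Wedge is aligned with the scale's front (tip at top-crop (343,362)), and the tin stands upright at (557,381). I lower by 1 mm and slide in to just before contact.

```bash

python3 -m creep '[{"grip":0.35,"slide":[0,0,-1],"rot":[0,0,0]},{"grip":0.35,"slide":[5.8,1.6,-1],"rot":[0,0,0]},{"grip":0.35,"slide":[13.5,3.7,-1],"rot":[0,0,0]},{"grip":0.35,"slide":[21.2,5.8,-1],"rot":[0,0,0]},{"grip":0.35,"slide":[28.9,7.9,-1],"rot":[0,0,0]},{"grip":0.35,"slide":[36.7,10,-1],"rot":[0,0,0]},{"grip":0.35,"slide":[44.4,12.1,-1],"rot":[0,0,0]},{"grip":0.35,"slide":[52.1,14.3,-1],"rot":[0,0,0]},{"grip":0.35,"slide":[55.9,15.3,-1],"rot":[0,0,0]},{"grip":0.35,"slide":[55.9,15.3,-1],"rot":[0,0,0]}]' 50
python3 -m creep '[{"grip":0.35,"slide":[1,0.3,0],"rot":[0,0,0]},{"grip":0.35,"slide":[2,0.5,0],"rot":[0,0,0]},{"grip":0.35,"slide":[3,0.8,0],"rot":[0,0,0]},{"grip":0.35,"slide":[4,1.1,0],"rot":[0,0,0]},{"grip":0.35,"slide":[5,1.4,0],"rot":[0,0,0]},{"grip":0.35,"slide":[6,1.6,0],"rot":[0,0,0]},{"grip":0.35,"slide":[7,1.9,0],"rot":[0,0,0]},{"grip":0.35,"slide":[8,2.2,0],"rot":[0,0,0]},{"grip":0.35,"slide":[8,2.2,0],"rot":[0,0,0]},{"grip":0.35,"slide":[8,2.2,0],"rot":[0,0,0]}]'
```

```text
clock: 19.1
ee_pos: [0.4902, 0.0193, 0.0066]
tcp_rot: [-3.142, 0.0, -2.874]
wrist_force: [0.4, -0.5, -0.0]
gripper_width: 0.0437
grip_force: 49.9
clock: 20.35
ee_pos: [0.4975, 0.0213, 0.0066]
tcp_rot: [3.142, -0.001, -2.875]
wrist_force: [-7.0, -2.2, 2.3]
gripper_width: 0.0436
grip_force: 49.9
```

Contact came where predicted (force -7 N at about 42 mm in). Next I push another 16 mm slowly.

```bash

python3 -m creep '[{"grip":0.35,"slide":[2,0.5,0],"rot":[0,0,0]},{"grip":0.35,"slide":[4,1.1,0],"rot":[0,0,0]},{"grip":0.35,"slide":[6,1.6,0],"rot":[0,0,0]},{"grip":0.35,"slide":[8,2.2,0],"rot":[0,0,0]},{"grip":0.35,"slide":[10,2.7,0],"rot":[0,0,0]},{"grip":0.35,"slide":[12,3.3,0],"rot":[0,0,0]},{"grip":0.35,"slide":[14,3.8,0],"rot":[0,0,0]},{"grip":0.35,"slide":[15.4,4.2,0],"rot":[0,0,0]},{"grip":0.35,"slide":[15.4,4.2,0],"rot":[0,0,0]},{"grip":0.35,"slide":[15.4,4.2,0],"rot":[0,0,0]}]'
python3 - <<'E'
from h import *
A=np.load("side4.npz");im,d=get_image("side");cv2.imwrite("pics/s5.png",cv2.resize(im[180:360,220:460,::-1],(800,600)))
it,dt=get_image("top");B=np.load("top4.npz")
f=np.array([558,37.2])/1e3;ux=np.array([.9646,.264]);uy=np.array([-.264,.9646])
for n,a,b in(("side",A["d"],d),("top",B["d"],dt)):
  w0,w1=cloud(n,a),cloud(n,b)
  def prof(w):
    x=(w[...,:2]-f)@ux;y=(w[...,:2]-f)@uy;m=(x>.09)&(x<.19)&(abs(y)<.11)&(w[...,2]>.05)&(w[...,2]<.1)
    return np.linalg.lstsq(np.c_[x[m],np.ones(m.sum())],w[...,2][m],rcond=None)[0]
  p0,p1=prof(w0),prof(w1);s=p1[0]-p0[0];print(n,"tilt",s,"foot mm",s*158,"mean rise at 133:",(p1-p0)@[.133,1]*1000)
E
```

```text
clock: 21.6
ee_pos: [0.513, 0.0255, 0.0066]
tcp_rot: [-3.142, -0.001, -2.875]
wrist_force: [-6.0, -0.8, 2.3]
gripper_width: 0.0438
grip_force: 49.9
side tilt -0.023593659326005528 foot mm -3.7277981735088734 mean rise at 133: 1.3119938258074797
top tilt -0.02368539152212585 foot mm -3.742291860495884 mean rise at 133: 1.3010284843592654
```

View pics/s5.png

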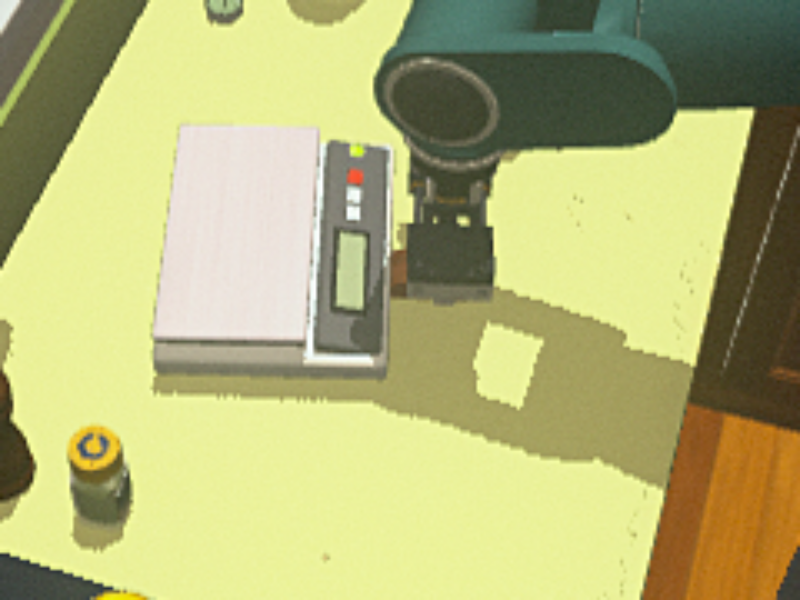

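The scale rests on the wedge with its front tipped 0.0236 rad (feet about 3.7 mm up), and the gripper is clear of the housing. A further 4 mm gives about 5 mm.

```bash

python3 -m creep '[{"grip":0.35,"slide":[1,0.3,0],"rot":[0,0,0]},{"grip":0.35,"slide":[2,0.5,0],"rot":[0,0,0]},{"grip":0.35,"slide":[3,0.8,0],"rot":[0,0,0]},{"grip":0.35,"slide":[3.9,1,0],"rot":[0,0,0]},{"grip":0.35,"slide":[3.9,1,0],"rot":[0,0,0]},{"grip":0.35,"slide":[3.9,1,0],"rot":[0,0,0]},{"grip":0.35,"slide":[3.9,1,0],"rot":[0,0,0]},{"grip":0.35,"slide":[3.9,1,0],"rot":[0,0,0]},{"grip":0.35,"slide":[3.9,1,0],"rot":[0,0,0]},{"grip":0.35,"slide":[3.9,1,0],"rot":[0,0,0]}]'
python3 - <<'E'
from h import *
it,dt=get_image("top");B=np.load("top4.npz")
f=np.array([558,37.2])/1e3;ux=np.array([.9646,.264]);uy=np.array([-.264,.9646])
def prof(w):
    x=(w[...,:2]-f)@ux;y=(w[...,:2]-f)@uy;m=(x>.09)&(x<.19)&(abs(y)<.11)&(w[...,2]>.05)&(w[...,2]<.1)
    return np.linalg.lstsq(np.c_[x[m],np.ones(m.sum())],w[...,2][m],rcond=None)[0]
s=(prof(cloud("top",dt))-prof(cloud("top",B["d"])))[0];print("foot mm",-s*158)
w=cloud("top",dt);X,Y,Z=w[...,0],w[...,1],w[...,2]
for nm,x,y in(("tin",.51,-.17),("salt",.508,-.317),("jar",.712,.334)):
    m=(abs(X-x)<.06)&(abs(Y-y)<.06)&(Z>.03);print(nm,cv2.minAreaRect(w[m][:,:2].astype(np.float32)*1000)[0],np.percentile(Z[m],97))
E
```

```text
clock: 22.95
ee_pos: [0.5168, 0.0265, 0.0066]
tcp_rot: [3.142, -0.001, -2.875]
wrist_force: [-7.4, -2.3, 3.8]
gripper_width: 0.0437
grip_force: 49.9
foot mm 5.607353904257207
tin (510.09014892578125, -167.93927001953125) 0.07528285683786881
salt (507.5371398925781, -317.0543518066406) 0.09169764189245037
jar (712.0777587890625, 334.0700378417969) 0.10109014314317975
```

```bash
python3 -c "
from station import hand_in;print(hand_in())"
```

```text
the job is handed in; nothing more can be done
None
```

Job handed in at about 23 s of the 61 s allowed: the tin stands on the worktop, and the wedge is gripped in place under the scale's front edge with the front feet measured about 5.6 mm up. The salt shaker and spice jar measured unmoved at the end; the lemon's position was not re-measured, but the arm stayed clear of it. `hand_in()` returned no verdict.

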